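Slide the long macaron box under the display cover

ROBOT

A 6-joint arm with a two-finger parallel gripper is mounted at the origin on the work surface. World frame = base frame: x ahead of the robot, y to its left, z up, the work surface at z = 0. Lengths are in mm, angles in rad, forces in N, time in s.
With the tool pointing down it reaches from about 350 to 725 mm from the base axis. Payload 6 kg.
Tool frame: the origin (TCP) lies on the front face of the gripper's body, between the roots of the fingers; the fingertips stand 73 mm ahead of it and the grasp point (between the pads) lies 54 mm ahead of it; z points along the fingers, y is the direction in which the jaws open and shut (so a half turn about z gives the same grasp; the last joint's range is limited). The gripper opens to 85 mm and grips with 20 to 120 N. Pads are 22 mm wide; open, the fingers measure 114 mm over their backs; the gripper's body (76 mm by 85 mm) begins 54 mm behind the grasp point. The pads swing forward as they close: fully open they stand 13 mm farther back than shut.
Start: joints at [-0.93, 0.04, 0.085, 0, -1.615, -0.334], TCP at [181.219, -571.963, 303.861] pointing down, gripper open.
Joint ranges: [-2.56, 2.56], [-1.29, 2.01], [-1.08, 1.49], [-3.29, 1.98], [-2.81, -0.18], [-2.99, 2.99]. Speed limits (rad/s): [2.57, 2.57, 3.01, 3.14, 3.14, 3.14].

INTERFACE

Orientations are given as a unit quaternion [x, y, z, w].
In Python, from plant import sensors, imaging, order gives the robot as it stands.
- The arm moves only by the shell command python3 -m crank 'ROWS'. ROWS is JSON, a list of rows, each a list of 3 entries, a list of its own where there are three numbers: the finger opening in mm, from 0 to 85.4, then the shift along the tool's x, y, z in mm, then the turn about the tool's z in degrees. A call has exactly 8 rows; each row shifts and turns the pose as measured when the row begins, along the tool's axes as they then stand; what a row does not reach is not made up. A row lasts 1/12 s, in which the tool goes at most 41.7 mm and 7.16 degrees, less where a joint would pass 70% of its speed; a pose out of reach is approached as far as the arm can. A call is refused whole if a number of a shift passes 41.7 or a number of a turn 7.16, either way. A call with a gripper value outside its range is refused whole. The fingers move at their own pace and stop on an object; the grip force is fixed at half the most. Time passes only in rows, so rows that do not move let the fingers close, or fill a call up. It gives the time, the measured TCP pose, the force and the opening at its end, in the units of the state.
- sensors.observe(): the state, without advancing time (a new reading comes with each control period).
- imaging.snapshot(name): name is "scene" or "top" or "wrist"; returns a dict with "image" (384x512x3 uint8, red, green, blue), "mtx" (3x3 intrinsics, pixels), "R" (3x3) and "t" (3): a world point X has camera coordinates R X + t; the wrist camera has in their place "mount" (4x4, takes a point from camera to tool coordinates, whose origin is the TCP and whose axes are the flange's). Camera axes: x right, y down, z forward; pixel columns grow to the right and rows downward; lengths in mm; the calibration is good to about 2 mm. A picture is of the moment at which its call begins: read the wrist's pose just before it. There is no depth.
- order.close_job(): hands the job in, once; it reports no verdict.
The state is a dict: "time": time; "joint_pos": joint angles; "qd": joint speeds; "effort": joint torques, N m; "tool_pos": TCP position; "eef_rot": TCP orientation; "force": force on the tool from outside, world axes, zero at the start; "moment": the same for the moment, N m; "grip_width": finger opening in mm.
Only numpy, scipy, OpenCV 4.12 (cv2) and the standard library are available. Lean on these libraries where they do the work, as an engineer would, in place of code of your own. Each camera call takes 0.05 s, during which the arm holds its last target. There are 200 camera calls.

TASK

Lift the long box of six macarons out of its aluminium packing tray and set it down level with its front end just inside the mouth of the low display cover. The cover is too low for a hand, so let go there, take or push the box again at its near end and slide it fully home against the back of the cover, then leave it. The box is thin card: grip it lightly (no more than about 40 N on each side), do not drop it, tip it or push it hard into the cover, and leave the shorter box, the cream carton and the bowl where they are.

Things in the scene. Friction and masses are not known exactly. Their poses are not given: they have to be found in the camera images.
- box_long: Long open box of cream-coloured thin card, 180 (x) x 56 (y) x 45 (z) mm, about 0.2 kg, with a row of six macarons standing in it (tops 46 mm above its underside). Origin: centre of its underside; x along its length, z up; both ends alike. It starts in tray_long, underside 6 mm above the work surface.
- tray_long: Fixed aluminium tray of the long box, 206 (x) x 80 (y) mm, base 6 mm thick. U-shaped walls, 6 mm thick, up to 42 mm above the work surface, enclose both ends of the box with 3 mm clearance; both long sides are open in the middle (x from -33 to 33 mm), where fingers fit. Origin: centre of its underside; x along its length.
- cover: Fixed low display cover: white sides and back, clear top, steel strip over the mouth; no floor. Outside 130 (x) x 84 (y) x 64 (z) mm; inside 72 wide, 58 high, 122 deep. Origin: centre of its outline, on the work surface; x points inwards: mouth at x = -65 mm, inner face of the back at +57 mm. With the long box home, the box's origin is at x = -33 mm and 58 mm of it stick out.
- box_short: Bystander: the same kind of box but shorter, 126 x 56 x 45 mm, with four macarons, in its own tray. Origin: centre of its underside; x along its length.
- tray_short: Fixed aluminium packing tray of the short box, like tray_long but 152 x 80 mm; walls to 42 mm. Origin: centre of its underside; x along its length.
- carton: Bystander: standing pink and white cream carton, 60 x 60 mm, 131 mm high. Origin: centre of its underside.
- bowl: Bystander: round steel bowl, 120 mm across, 60 mm high. Origin: centre of its underside.
Things that resemble listed ones, but are neither listed nor needed, are in the scene too. What is shaped like the cover but yellow is not meant.

How it is judged:
By the outcome, as a careful person would: the job done as asked, in the order asked, and still so for the second after the job is handed in, with the robot touching nothing.
It also fails if it takes over 54 s, if anything falls off the work surface, if the arm or the gripper's body presses on something with over 40 N, if the wrist force passes 120 N, or if a joint passes its speed limit or range.

## Working session

There is one attempt and no reset: what is moved stays moved. The work goes in short steps, Python scripts to look and compute and a shell command to move; the robot and the scene stay as the last step left them, time stands still between calls to the robot, and variables do not carry over. Pictures are saved under pics/ and viewed, about 8 in all and at most 12, crops included, and the job is handed in when it is done.

```bash
mkdir -p pics; ls
python3 - <<'E'
from plant import sensors, imaging
import cv2, numpy as np
s=sensors.observe(); print(s)
for n in("scene","top"):
    d=imaging.snapshot(n); cv2.imwrite(f"pics/{n}0.png",d["image"][:,:,::-1]); print(n,d["mtx"].tolist(),d["R"].tolist(),d["t"].tolist())
    np.savez(f"{n}0.npz",**d)
E
```

```text
pics
{'time': 0.0, 'joint_pos': array([-9.30295621e-01,  4.08124515e-02,  8.37973866e-02, -5.06674819e-04,
       -1.61552453e+00, -3.33668975e-01]), 'qd': array([ 0.00145321, -0.00107469,  0.00111774, -0.00082757, -0.00302778,
        0.00208713]), 'effort': array([ 1.62469551e-03, -3.68206394e+01,  3.47424138e+01,  6.93212181e+00,
       -5.17606401e-03, -4.62076184e-05]), 'tool_pos': array([ 181.23637651, -571.74971131,  302.86257529]), 'eef_rot': array([-1.52825676e-01,  9.88252745e-01,  8.88725319e-04, -1.84310779e-04]), 'force': array([-0.69380863,  0.1654459 , -0.27105989]), 'moment': array([-0.01378309, -0.02859023,  0.02345231]), 'grip_width': 85.66023406920606}
scene [[372.6469779388199, 0.0, 256.88706257382626], [0.0, 372.6469779388199, 195.06015299804818], [0.0, 0.0, 1.0]] [[-0.606411628728881, 0.7949400112754782, -0.018311608769524198], [0.587717142213427, 0.4325844414707778, -0.6837099251480102], [-0.5355870585543197, -0.4253716956624613, -0.7295241073730016]] [292.4656998074849, -279.18319438829633, 1478.1412783238015]
top [[351.8735507123744, 0.0, 257.8669068276411], [0.0, 351.8735507123744, 193.11052624568748], [0.0, 0.0, 1.0]] [[0.003568236890016965, -0.9999059879273918, -0.013239448343623353], [-0.9988362004821928, -0.002926982359791955, -0.048142261897030865], [0.048098984311454714, 0.01339582327489485, -0.998752741987222]] [15.18137647883212, 510.6715115516595, 1366.2349322730354]
```

Run:
```python
import cv2
for n in("scene","top"):
    a=cv2.imread(f"pics/{n}0.png"); cv2.imwrite(f"pics/{n}0b.png",cv2.resize(a,(800,600),interpolation=cv2.INTER_CUBIC))
```

```text
(no output)
```

View pics/top0b.png

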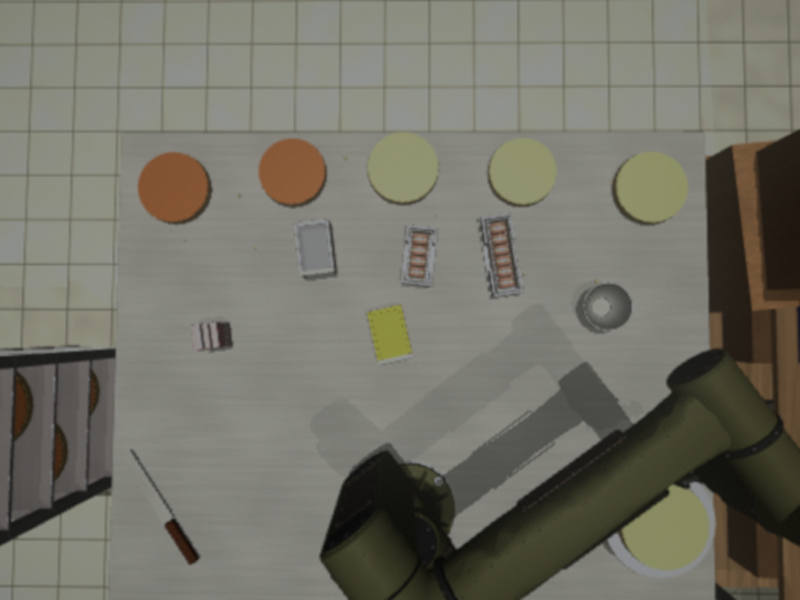

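View pics/scene0b.png

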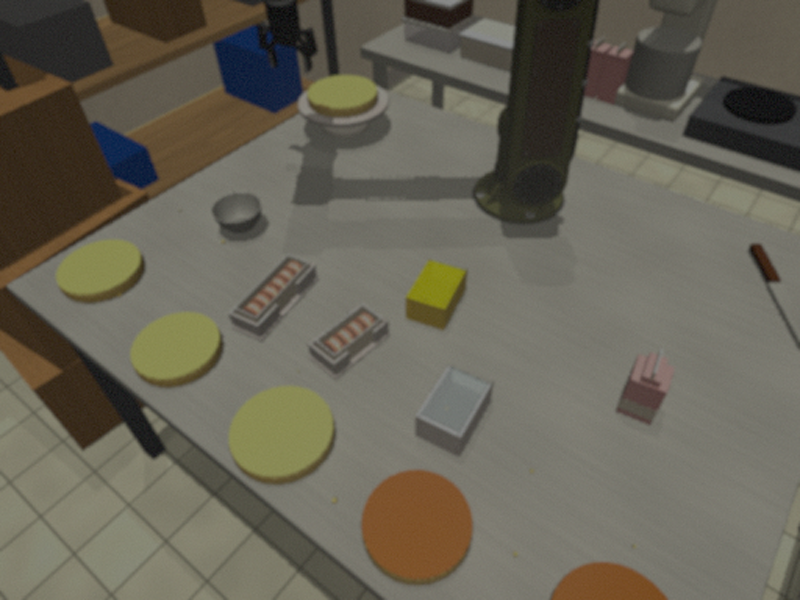

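The top view shows the six-macaron box in its tray at (500,257), the four-macaron one at (419,256), a white/clear cover at (315,248) and a yellow lookalike at (390,333); the carton is at (213,335) and the bowl at (605,307). The only white cover fits. I'll confirm it, and which end is the mouth, in an enlarged crop.

Run:
```python
import cv2, numpy as np
t=cv2.imread("pics/top0.png"); s=cv2.imread("pics/scene0.png")
f=lambda a,x,y,w,h,k:cv2.convertScaleAbs(cv2.resize(a[y:y+h,x:x+w],None,fx=k,fy=k,interpolation=cv2.INTER_CUBIC),alpha=1.3)
A=f(t,180,130,50,60,6)      #300x360
B=f(t,295,130,50,60,6)
C=f(s,255,225,72,72,0+240/72)
D=f(s,140,155,72,72,240/72)
top=np.hstack([A,B]); bot=np.hstack([C,D]); bot=cv2.copyMakeBorder(bot,0,0,0,top.shape[1]-bot.shape[1],0)
cv2.imwrite("pics/crop1.png",np.vstack([top,bot]))
```

```text
(no output)
```

View pics/crop1.png

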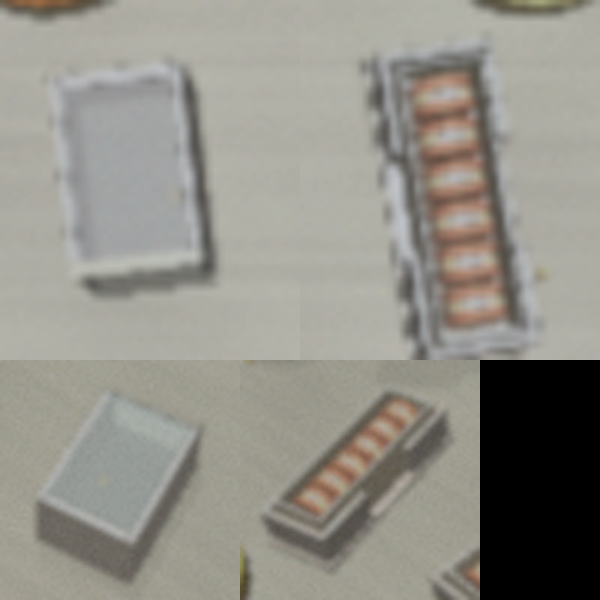

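The crop confirms six macarons in the tray whose open sides are in the middle. The cover's back, at the top of the image, is a white wall; the beige strip across its lower edge (crop about (140,268), nearest the robot) marks the mouth. Next I measure both.

```bash
cat > h.py <<'E'
import numpy as np, cv2
from scipy.spatial.transform import Rotation as Ro
def ray(px,d,z,T=None):
    "pixels -> world points on plane z. T: 4x4 camera->world for wrist"
    px=np.atleast_2d(px).astype(float)
    v=np.c_[px,np.ones(len(px))]@np.linalg.inv(d["mtx"]).T
    R,c=(d["R"].T,-d["R"].T@d["t"]) if T is None else (T[:3,:3],T[:3,3])
    v=v@R.T; return c+v*((z-c[2])/v[:,2])[:,None]
def wristT(s,d):
    P=np.eye(4);P[:3,:3]=Ro.from_quat(s["eef_rot"]).as_matrix();P[:3,3]=s["tool_pos"];return P@d["mount"]
def proj(X,d,T):
    X=np.atleast_2d(X); c=(X-T[:3,3])@T[:3,:3]@d["mtx"].T; return c[:,:2]/c[:,2:]
def yaw(s): # angle of tool x in world, deg
    x=Ro.from_quat(s["eef_rot"]).apply([1,0,0]);return np.degrees(np.arctan2(x[1],x[0]))
def macs(im,d,z,T=None):
    "macaron blobs: hue orange, saturated"
    h=cv2.cvtColor(im,cv2.COLOR_RGB2HSV); return ((h[...,0]<14)|(h[...,0]>172))&(h[...,1]>70)
E
python3 - <<'E'
from h import *
d=dict(np.load("top0.npz")); im=d["image"]; m=macs(im,d,52)
sub=np.zeros_like(m); sub[134:192,300:338]=m[134:192,300:338]
n,l,st,ce=cv2.connectedComponentsWithStats(sub.astype(np.uint8)); print(st[1:].tolist())
px=np.argwhere(sub)[:,::-1]; (c,wh,a)=cv2.minAreaRect(px.astype(np.float32)); B=ray(cv2.boxPoints((c,wh,a)),d,50)
C=B.mean(0); print("macs rect",B.round(),C,np.linalg.norm(B-np.roll(B,1,0),axis=1))
e=[B[(i+1)%4]-B[i] for i in range(2)]; e=max(e,key=np.linalg.norm); print("box ang",np.degrees(np.arctan2(e[1],e[0])))
K=ray([(188.8,142.5),(210.8,140.8),(214.5,173),(192.5,175.8)],d,64)
print("cover",K.round(),K.mean(0),np.linalg.norm(K-np.roll(K,1,0),axis=1))
for i,j in((3,0),(2,1)):
    e=K[j]-K[i]; print(np.degrees(np.arctan2(e[1],e[0])))
E
```

```text
[[314, 142, 9, 4, 13], [314, 147, 11, 5, 37], [315, 153, 11, 6, 39], [316, 160, 11, 6, 39], [318, 167, 10, 6, 38], [319, 174, 10, 6, 37], [320, 181, 10, 3, 16]]
macs rect [[ 701. -194.   50.]
 [ 707. -231.   50.]
 [ 551. -255.   50.]
 [ 545. -218.   50.]] [ 626.17132451 -224.54042886   50.        ] [157.62344265  37.51896048 157.60156018  37.30154645]
box ang -171.22631959336172
cover [[700. 280.  64.]
 [707. 196.  64.]
 [584. 181.  64.]
 [573. 264.  64.]] [641.04298979 230.15275407  64.        ] [128.16948593  84.1161031  123.9196873   84.11176481]
7.044479369623646
7.079938734623748
```

Box centre is about (626,-225) at 8.8°, and the cover centre about (641,230) at 7°. Measured sizes agree with those given (macaron row 157x37, cover 126x84). I'll move above the box.

```bash
python3 -m crank '[[70,[-37,14,0],1.1],[70,[-37,14,0],1.1],[70,[-37,14,0],1.1],[70,[-37,14,0],1.1],[70,[-37,14,0],1.1],[70,[-37,14,0],1.1],[70,[-37,14,0],1.1],[70,[-37,14,0],1.1]]'
python3 - <<'E'
from h import *
from plant import sensors
s=sensors.observe(); R=Ro.from_quat(s["eef_rot"]); print(s["time"],s["tool_pos"],yaw(s),s["grip_width"],"shift to above box",R.inv().apply(np.array([626,-224.5,s["tool_pos"][2]])-s["tool_pos"]))
E
```

```text
time: 0.77
tool_pos: [446.1, -389.8, 298.7]
eef_rot: [-0.066, 0.998, 0.003, -0.002]
force: [0.4, -0.6, -0.6]
grip_width: 70.2
0.7667 [ 446.06378634 -389.78799977  298.70127466] -172.378842781513 70.17113369010933 shift to above box [-2.00265758e+02  1.39967046e+02  1.25709765e-01]
```

```bash
python3 -m crank '[[70,[-33,23,0],-0.2],[70,[-33,23,0],-0.2],[70,[-33,23,0],-0.2],[70,[-33,23,0],-0.2],[70,[-33,23,0],-0.2],[70,[-20,12,0],0],[70,[-10,4,0],0],[70,[0,0,0],0]]'
python3 - <<'E'
from h import *
from plant import sensors, imaging
s=sensors.observe(); d=imaging.snapshot("wrist"); T=wristT(s,d)
print(s["tool_pos"],yaw(s)); im=d["image"].copy(); m=macs(im,d,50)
p=proj([626,-224.5,50],d,T); print(p,m.sum())
cv2.circle(im,tuple(int(v) for v in p[0]),4,(0,255,0),1)
cv2.imwrite("pics/w1.png",im[:,:,::-1]); np.savez("w1.npz",T=T,**d)
E
```

```text
time: 1.43
tool_pos: [630.6, -218.8, 291.2]
eef_rot: [-0.079, 0.997, 0.006, -0.007]
force: [-0.7, -0.4, -0.8]
grip_width: 70.1
[ 630.56449143 -218.7524148   291.1791879 ] -170.9446621673147
[[245.58749037 170.31612654]] 6655
```

View pics/w1.png

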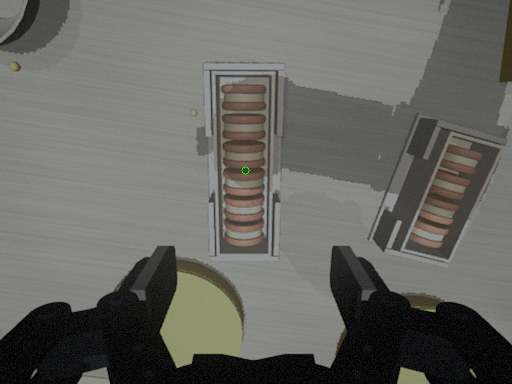

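The long box sits straight below, with its tray outline from (203,62) to (282,259); the estimate marked at (245,170) is near its centre. Refining with the tray rim (z=42) and the macarons.

Run:
```python
from h import *
from plant import sensors
d=dict(np.load("w1.npz")); T=d.pop("T"); s=sensors.observe()
m=macs(d["image"],d,50); sub=np.zeros_like(m); sub[70:250,205:285]=m[70:250,205:285]
r=cv2.minAreaRect(np.argwhere(sub)[:,::-1].astype(np.float32)); 
for n,P,z in(("mac",cv2.boxPoints(r),48),("tray",[(203.5,63),(284.5,63),(279.5,259.5),(210.5,259.5)],42)):
    B=ray(P,d,z,T); L=np.linalg.norm(B-np.roll(B,1,0),axis=1)
    e=max([B[1]-B[0],B[2]-B[1]],key=np.linalg.norm); print(n,B.mean(0),L.round(1),np.degrees(np.arctan2(e[1],e[0])))
R=Ro.from_quat(s["eef_rot"]); print(s["tool_pos"],R.as_matrix().round(3).tolist())
```

```text
mac [ 626.91455194 -226.39910207   48.        ] [ 44.3 157.   38.7 157.2] -172.45220986473768
tray [ 627.09303371 -225.39168344   42.        ] [195.5  72.9 196.1  73.5] 9.008558515379613
[ 629.87221773 -219.39790692  291.11966976] [[-0.988, -0.157, -0.015], [-0.157, 0.988, 0.011], [0.013, 0.013, -1.0]]
```

The rim measures 196x73, which fits the wall outline (198x74), so the box is at (627,-225.5), 9.0°. Descending in two stages.

```bash
python3 -m crank '[[70,[0,-2,25],0],[70,[0,-2,30],0],[70,[0,-2,30],0],[70,[0,-1,30],0],[70,[0,-1,30],0],[70,[0,0,20],0],[70,[0,0,0],0],[70,[0,0,0],0]]'
python3 - <<'E'
from h import *
from plant import sensors
s=sensors.observe(); R=Ro.from_quat(s["eef_rot"]); print(s["tool_pos"],yaw(s),R.as_matrix()[:,2].round(3),R.inv().apply(np.array([627,-225.5,84])-s["tool_pos"]))
E
```

```text
time: 2.15
tool_pos: [622.7, -235.6, 123.5]
eef_rot: [-0.074, 0.997, 0.005, -0.005]
force: [0.8, -0.3, 0.2]
grip_width: 69.8
[ 622.69329128 -235.64349618  123.4802333 ] -171.55223553154167 [-0.01   0.008 -1.   ] [-6.10633438  9.01512578 39.5166707 ]
```

```bash
python3 -m crank '[[70,[-3,4,0],-0.3],[70,[-2,3,0],-0.2],[70,[0,0,0],0],[70,[0,0,0],0],[70,[0,0,0],0],[70,[0,0,0],0],[70,[0,0,0],0],[70,[0,0,0],0]]'
cat > st.py <<'E'
import sys; from h import *
from plant import sensors
s=sensors.observe(); R=Ro.from_quat(s["eef_rot"]); print(s["time"],s["tool_pos"].round(1),"yaw",yaw(s).round(2),"zax",R.as_matrix()[:,2].round(3),"F",s["force"].round(1),"w",round(s["grip_width"],1))
if len(sys.argv)>3: print("shift",R.inv().apply(np.array([float(v) for v in sys.argv[1:4]])-s["tool_pos"]).round(1))
E
python3 st.py 627 -225.5 84
```

```text
time: 2.82
tool_pos: [629.4, -229.2, 133.9]
eef_rot: [-0.078, 0.997, 0.003, 0.001]
force: [-0.8, -0.5, 0.2]
grip_width: 70.3
2.8167 [ 629.4 -229.2  133.9] yaw -171.05 zax [ 0.002  0.005 -1.   ] F [-0.8 -0.5  0.2] w 70.3
shift [ 2.   3.8 49.9]
```

```bash
python3 -m crank '[[70,[0.5,1,6],0],[70,[0.5,1,6],0],[70,[0.5,1,6],0],[70,[0.5,0.5,6],0],[70,[0,0,3],0],[70,[0,0,0],0],[70,[0,0,0],0],[70,[0,0,0],0]]'; python3 st.py 627 -225.5 84
```

```text
time: 3.48
tool_pos: [625.7, -225.4, 101.9]
eef_rot: [-0.078, 0.997, 0.003, -0.0]
force: [-0.4, -0.2, 1.1]
grip_width: 70.1
3.4833 [ 625.7 -225.4  101.9] yaw -171.05 zax [-0.001  0.006 -1.   ] F [-0.4 -0.2  1.1] w 70.1
shift [-1.2 -0.4 17.9]
```

```bash
python3 -m crank '[[70,[-0.5,0,5],0],[70,[-0.5,0,5],0],[70,[0,0,4],0],[70,[0,0,1],0],[70,[0,0,0],0],[66,[0,0,0],0],[62,[0,0,0],0],[59,[0,0,0],0]]'; python3 st.py 627 -225.5 84
```

```text
time: 4.15
tool_pos: [627.2, -225.3, 85.9]
eef_rot: [-0.078, 0.997, 0.003, 0.0]
force: [-0.0, -0.4, 0.6]
grip_width: 59.1
4.15 [ 627.2 -225.3   85.9] yaw -171.05 zax [ 0.     0.006 -1.   ] F [-0.  -0.4  0.6] w 59.1
shift [ 0.3 -0.2  1.9]
```

Well centred. Closing gently.

```bash
python3 -m crank '[[58,[0,0,0],0],[57,[0,0,0],0],[56,[0,0,0],0],[55.5,[0,0,0],0],[55,[0,0,0],0],[55,[0,0,0],0],[55,[0,0,0],0],[55,[0,0,0],0]]'; python3 st.py 627 -225.5 84
```

```text
time: 4.82
tool_pos: [627.5, -225.4, 86.6]
eef_rot: [-0.078, 0.997, 0.003, 0.001]
force: [0.5, 0.0, 0.6]
grip_width: 55.8
4.8167 [ 627.5 -225.4   86.6] yaw -171.05 zax [ 0.001  0.005 -1.   ] F [0.5 0.  0.6] w 55.8
shift [0.5 0.  2.6]
```

```bash
python3 -m crank '[[55,[0,0,-2],0],[55,[0,0,-3],0],[55,[0,0,-4],0],[55,[0,0,-5],0],[55,[0,0,-6],0],[55,[0,0,-6],0],[55,[0,0,-4],0],[55,[0,0,0],0]]'; python3 st.py
python3 - <<'E'
from h import *
from plant import imaging
a=imaging.snapshot("wrist")["image"]; b=imaging.snapshot("scene")["image"][140:260,120:270]
cv2.imwrite("pics/lift.png",np.hstack([cv2.resize(a,(400,300)),cv2.resize(b,(375,300),interpolation=cv2.INTER_CUBIC)])[:,:,::-1])
E
```

```text
time: 5.48
tool_pos: [627.0, -225.3, 118.8]
eef_rot: [-0.078, 0.997, 0.003, 0.0]
force: [-0.7, 0.6, -1.2]
grip_width: 55.5
5.4833 [ 627.  -225.3  118.8] yaw -171.07 zax [-0.     0.006 -1.   ] F [-0.7  0.6 -1.2] w 55.5
```

View pics/lift.png

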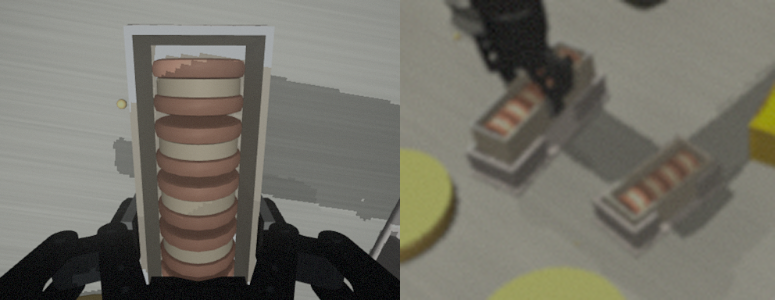

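The box is gripped and hanging level above the tray (left: near end and macarons in place). I lift and carry it toward the cover, stopping beside it to look at it with the wrist camera.

```bash
python3 -m crank '[[55,[0,0,-10],0],[55,[0,0,-15],0],[55,[0,0,-20],0],[55,[0,0,-20],0],[55,[0,5,-20],0],[55,[0,10,-20],0],[55,[0,15,-18],0],[55,[0,20,-15],0]]' ; python3 st.py; python3 -m crank '[[55,[0,24,-12],0],[55,[-1,27,-8],0],[55,[-2,29,-4],0],[55,[-2,30,0],0],[55,[-2,30,0],0],[55,[-2,30,0],0],[55,[-2,28,0],0],[55,[-2,24,0],0]]';python3 st.py 590 100 290
```

```text
time: 6.25
tool_pos: [616.3, -178.2, 257.6]
eef_rot: [-0.075, 0.997, 0.005, -0.007]
force: [1.0, 0.6, -1.2]
grip_width: 55.6
6.25 [ 616.3 -178.2  257.6] yaw -171.36 zax [-0.015  0.008 -1.   ] F [ 1.   0.6 -1.2] w 55.6
time: 6.92
tool_pos: [593.8, 49.7, 296.4]
eef_rot: [-0.073, 0.997, 0.004, -0.002]
force: [0.6, -0.1, -2.1]
grip_width: 55.8
6.9167 [593.8  49.7 296.4] yaw -171.63 zax [-0.004  0.007 -1.   ] F [ 0.6 -0.1 -2.1] w 55.8
shift [-3.6 50.3  6.8]
```

```bash
python3 -m crank '[[55,[-2,18,0],0],[55,[-1,12,0],0],[55,[0,6,0],0],[55,[0,2,0],0],[55,[0,0,0],0],[55,[0,0,0],0],[55,[0,0,0],0],[55,[0,0,0],0]]';python3 st.py
python3 - <<'E'
from h import *
from plant import sensors, imaging
s=sensors.observe(); d=imaging.snapshot("wrist"); T=wristT(s,d); im=d["image"].copy()
cv2.imwrite("pics/w2.png",im[:,:,::-1]); np.savez("w2.npz",T=T,**d)
E
```

```text
time: 7.58
tool_pos: [590.0, 91.1, 298.9]
eef_rot: [-0.074, 0.997, 0.004, -0.002]
force: [0.7, 0.2, -1.5]
grip_width: 55.7
7.5833 [590.   91.1 298.9] yaw -171.47 zax [-0.004  0.007 -1.   ] F [ 0.7  0.2 -1.5] w 55.7
```

View pics/w2.png

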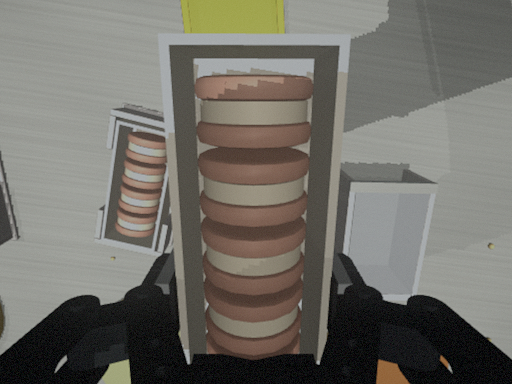

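The short tray, the yellow lookalike and the cover's right half, (340-437,168-300), are visible. I enlarge the cover to be sure of the mouth end.

Run:
```python
from h import *
a=np.load("w2.npz")["image"][150:310,325:455]; b=np.load("scene0.npz")["image"][228:294,260:322]
f=lambda a,w,h:cv2.convertScaleAbs(cv2.resize(a,(w,h),interpolation=cv2.INTER_CUBIC),alpha=1.25)
cv2.imwrite("pics/crop2.png",np.hstack([f(a,390,480),f(b,400,480)])[:,:,::-1])
```

```text
(no output)
```

View pics/crop2.png

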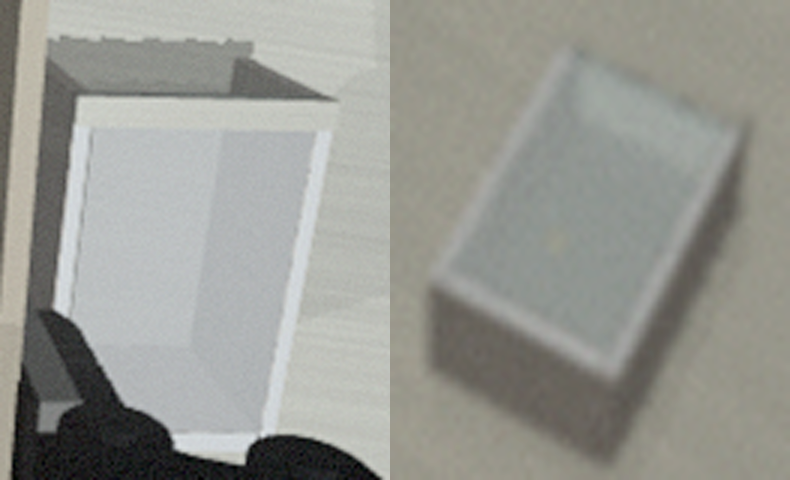

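Confirmed: the end facing the robot is open under the beige strip, and the far end has the white back. Measuring the cover top at z=64.

Run:
```python
from h import *
d=dict(np.load("w2.npz")); T=d.pop("T")
P=[(75,97),(340,100),(52,310),(278,435),(200,446)]
B=ray([(325+x/3,150+y/3) for x,y in P],d,64,T); print(B.round(1))
a=lambda e:np.degrees(np.arctan2(e[1],e[0]))
print("width",np.linalg.norm(B[1]-B[0]),"mouth ang",a(B[1]-B[0])-90,"L",a(B[2]-B[0]),"R",a(B[3]-B[1]),"len R",np.linalg.norm(B[3]-B[1]))
m=(B[0]+B[1])/2; print("mouth mid",m)
for al in (7,8): 
    u=np.array([np.cos(np.radians(al)),np.sin(np.radians(al))]); print(al,"mouth from centre",np.array([641,230])-65*u, "target",m[:2]-75*u,"pre",m[:2]-125*u)
```

```text
[[583.4 184.4  64. ]
 [572.  268.2  64. ]
 [657.6 194.   64. ]
 [693.8 284.4  64. ]
 [702.1 258.2  64. ]]
width 84.65513304384699 mouth ang 7.754392561895784 L 7.395630692603593 R 7.546816361443834 len R 122.86310580824068
mouth mid [577.7084982  226.30872815  64.        ]
7 mouth from centre [576.48450014 222.07849268] target [503.26753683 217.16852739] pre [453.64022925 211.07506022]
8 mouth from centre [576.63257553 220.95374844] target [503.43839305 215.87074558] pre [453.92498961 208.91209053]
```

```bash
python3 -m crank '[[55,[12,12,2],0.1],[55,[18,18,8],0.2],[55,[20,20,14],0.2],[55,[20,20,18],0.2],[55,[20,20,20],0.2],[55,[18,19,20],0.1],[55,[13,14,20],0],[55,[8,8,18],0]]';python3 -m crank '[[55,[2,3,14],0],[55,[0,0,10],0],[55,[0,0,6],0],[55,[0,0,0],0],[55,[0,0,0],0],[55,[0,0,0],0],[55,[0,0,0],0],[55,[0,0,0],0]]';python3 st.py 438 206.5 86
```

```text
time: 8.3
tool_pos: [442.8, 202.3, 179.4]
eef_rot: [-0.059, 0.998, 0.005, 0.002]
force: [1.4, 0.2, -1.7]
grip_width: 55.8
time: 8.97
tool_pos: [440.1, 203.9, 147.1]
eef_rot: [-0.058, 0.998, 0.004, 0.002]
force: [0.3, 0.6, -0.9]
grip_width: 55.7
8.9667 [440.1 203.9 147.1] yaw -173.37 zax [ 0.004  0.009 -1.   ] F [ 0.3  0.6 -0.9] w 55.7
shift [ 2.1  2.3 61.1]
```

```bash
python3 -m crank '[[55,[0.5,0.5,8],-0.3],[55,[0.5,0.5,10],-0.2],[55,[0,0.5,10],-0.2],[55,[0,0.5,10],0],[55,[0,0,8],0],[55,[0,0,4],0],[55,[0,0,0],0],[55,[0,0,0],0]]';python3 st.py 438 206.5 84
python3 - <<'E'
from h import *
from plant import imaging
d=imaging.snapshot("top");np.savez("top1.npz",**d); e=imaging.snapshot("scene")
f=lambda a,w,h:cv2.resize(a,(w,h),interpolation=cv2.INTER_CUBIC)
cv2.imwrite("pics/pre.png",np.hstack([f(d["image"][130:230,170:240],350,500),f(e["image"][190:300,240:340],450,500)])[:,:,::-1])
E
```

```text
time: 9.63
tool_pos: [438.9, 205.9, 91.0]
eef_rot: [-0.064, 0.998, 0.004, 0.002]
force: [0.6, -0.1, -1.5]
grip_width: 55.4
9.6333 [438.9 205.9  91. ] yaw -172.64 zax [ 0.003  0.008 -1.   ] F [ 0.6 -0.1 -1.5] w 55.4
shift [0.9 0.7 7.1]
```

View pics/pre.png

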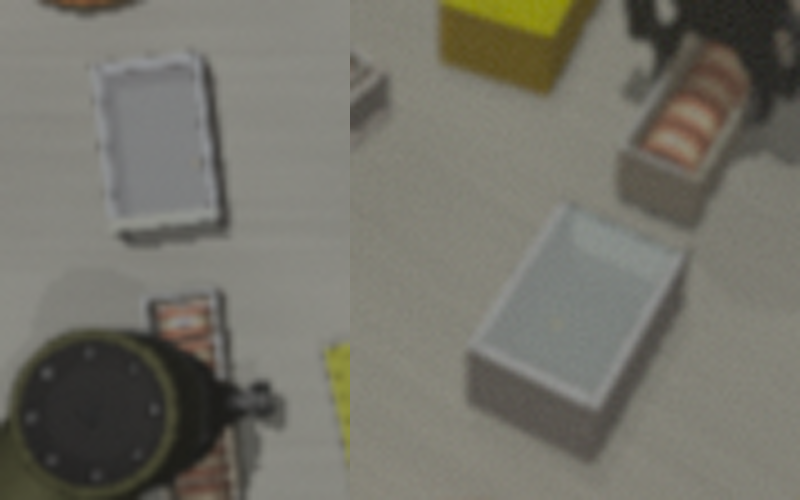

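In the top view the box front edge (148-220, ~295) looks right of the cover axis, so I check that numerically with one camera for both.

Run:
```python
from h import *
d=dict(np.load("top1.npz"))
g=lambda P,z:ray([(170+x/5,130+y/5) for x,y in P],d,z)
F=g([(147,298),(221,291)],55); M=g([(110,236),(219,222)],64); K=g([(94,64),(206,54)],64)
u=K.mean(0)-M.mean(0); al=np.degrees(np.arctan2(u[1],u[0])); u/=np.linalg.norm(u); n=np.array([-u[1],u[0],0])
print(F.round(1),M.round(1),K.round(1),al)
print("front mid",F.mean(0),"gap along/lateral of box front rel. mouth",(F.mean(0)-M.mean(0))@u,(F.mean(0)-M.mean(0))@n)
b=np.radians(7.4); print("expected front from TCP",np.array([438.9,205.9])+90*np.array([np.cos(b),np.sin(b)]))
m=macs(d["image"],d,50); s=np.zeros_like(m); s[185:200,195:220]=m[185:200,195:220]
p=np.argwhere(s)[:,::-1]; r=ray(p,d,55); print("macaron px world y mid",(r[:,1].min()+r[:,1].max())/2,r[:,0].mean())
```

```text
[[521.3 238.9  55. ]
 [526.8 182.5  55. ]] [[567.8 265.9  64. ]
 [578.6 183.3  64. ]] [[699.1 279.8  64. ]
 [706.9 194.4  64. ]] 5.502247899435681
front mid [524.04277337 210.7234736   55.        ] gap along/lateral of box front rel. mouth -50.23455011179054 -9.12526792653644
expected front from TCP [528.15040461 217.49160369]
macaron px world y mid 211.5855538082767 496.91740265883647
```

Run:
```python
from h import *
d=dict(np.load("scene0.npz"))
g=lambda P,z:ray([(240+(x-350)/4.5,190+y/(500/110)) for x,y in P],d,z)
F=g([(620,151),(697,188)],55); M=g([(564,206),(689,252)],64); K=g([(469,351),(593,404)],64)
b=np.radians(7.4);u=np.array([np.cos(b),np.sin(b),0]); n=np.array([-u[1],u[0],0])
for a in(F,M,K): print(a.round(1).tolist(),a.mean(0).round(1))
q=K.mean(0)-M.mean(0); print(np.degrees(np.arctan2(q[1],q[0])))
print((F.mean(0)-M.mean(0))@u,(F.mean(0)-M.mean(0))@n)
```

```text
[[532.7, 195.4, 55.0], [528.8, 249.9, 55.0]] [530.8 222.7  55. ]
[[595.6, 194.5, 64.0], [579.2, 273.7, 64.0]] [587.4 234.1  64. ]
[[712.8, 208.3, 64.0], [698.8, 284.0, 64.0]] [705.8 246.1  64. ]
5.816579716841936
-57.62665567832503 -4.0352493290971125
```

Both cameras put the box 4 mm to the right of the cover axis, so I shift by that much and go lower.

```bash
python3 -m crank '[[55,[0,1.5,2],0],[55,[0,1.5,2],0],[55,[0,1,2],0],[55,[0,0,1],0],[55,[0,0,0],0],[55,[0,0,0],0],[55,[0,0,0],0],[55,[0,0,0],0]]';python3 st.py 438 210 83
```

```text
time: 10.4
tool_pos: [439.4, 211.4, 86.0]
eef_rot: [-0.064, 0.998, 0.006, 0.003]
force: [0.3, 1.0, -1.6]
grip_width: 55.3
10.4 [439.4 211.4  86. ] yaw -172.62 zax [ 0.006  0.012 -1.   ] F [ 0.3  1.  -1.6] w 55.3
shift [ 1.6 -1.2  3. ]
```

```bash
python3 -m crank '[[55,[-5,-0.5,0.5],0],[55,[-8,-0.5,0.5],0],[55,[-8,0,0.5],0],[55,[-8,0,0],0],[55,[-8,0,0],0],[55,[-6,0,0],0],[55,[-3,0,0],0],[55,[0,0,0],0]]';python3 st.py 504 218.7 82
```

```text
time: 11.07
tool_pos: [491.3, 216.8, 84.6]
eef_rot: [-0.064, 0.998, 0.006, 0.004]
force: [-0.2, -0.4, -1.2]
grip_width: 55.9
11.0667 [491.3 216.8  84.6] yaw -172.66 zax [ 0.007  0.012 -1.   ] F [-0.2 -0.4 -1.2] w 55.9
shift [-12.8   0.3   2.7]
```

```bash
python3 -m crank '[[55,[-4,0,0.5],0],[55,[-4,0,0],0],[55,[-4,0,0],0],[55,[-2,0,0],0],[55,[0,0,0],0],[55,[0,0,0],0],[55,[0,0,0],0],[55,[0,0,0],0]]';python3 st.py 504 218.7 80.6
python3 - <<'E'
from h import *
from plant import imaging
d=imaging.snapshot("top"); e=imaging.snapshot("scene")
f=lambda a,w,h:cv2.convertScaleAbs(cv2.resize(a,(w,h),interpolation=cv2.INTER_CUBIC),alpha=1.2)
cv2.imwrite("pics/in.png",np.hstack([f(d["image"][130:230,170:240],350,500),f(e["image"][200:300,250:340],450,500)])[:,:,::-1])
E
```

```text
time: 11.73
tool_pos: [506.2, 218.6, 83.8]
eef_rot: [-0.064, 0.998, 0.005, 0.003]
force: [-0.3, -0.4, -2.0]
grip_width: 55.7
11.7333 [506.2 218.6  83.8] yaw -172.65 zax [ 0.006  0.011 -1.   ] F [-0.3 -0.4 -2. ] w 55.7
shift [2.2 0.3 3.2]
```

View pics/in.png

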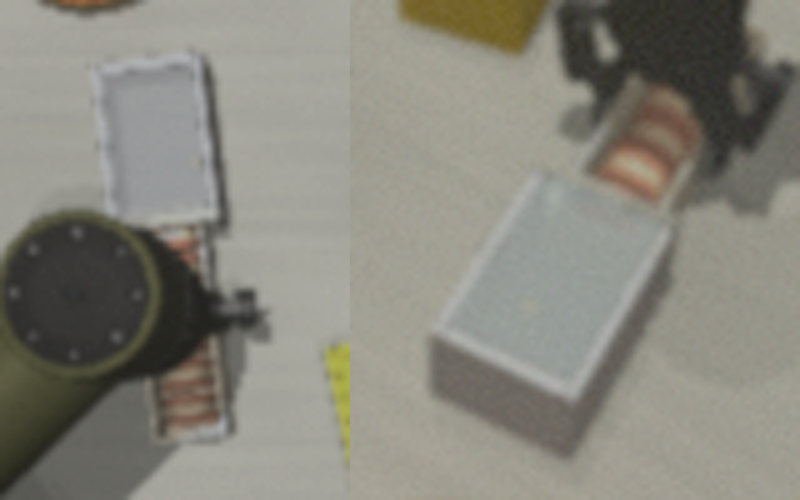

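The box's front end is under the strip with no contact force. Lowering until it rests.

```bash
python3 -m crank '[[55,[0,0,0.7],0],[55,[0,0,0.7],0],[55,[0,0,0.7],0],[55,[0,0,0.3],0],[55,[0,0,0],0],[55,[0,0,0],0],[55,[0,0,0],0],[55,[0,0,0],0]]';python3 st.py; python3 -m crank '[[55,[0,0,0.5],0],[55,[0,0,0.4],0],[55,[0,0,0],0],[55,[0,0,0],0],[55,[0,0,0],0],[55,[0,0,0],0],[55,[0,0,0],0],[55,[0,0,0],0]]';python3 st.py
```

```text
time: 12.5
tool_pos: [506.1, 218.8, 81.5]
eef_rot: [-0.064, 0.998, 0.006, 0.004]
force: [0.1, 0.6, -0.3]
grip_width: 55.8
12.5 [506.1 218.8  81.5] yaw -172.63 zax [ 0.006  0.012 -1.   ] F [ 0.1  0.6 -0.3] w 55.8
time: 13.17
tool_pos: [506.2, 218.8, 81.2]
eef_rot: [-0.064, 0.998, 0.006, 0.004]
force: [0.0, 0.5, 0.7]
grip_width: 55.7
13.1667 [506.2 218.8  81.2] yaw -172.62 zax [ 0.007  0.011 -1.   ] F [0.  0.5 0.7] w 55.7
```

The weight has passed to the table (Fz from -1.8 to +0.7). Releasing, then a check.

```bash
python3 -m crank '[[56,[0,0,0.3],0],[57,[0,0,0],0],[58,[0,0,0],0],[60,[0,0,0],0],[63,[0,0,0],0],[68,[0,0,0],0],[74,[0,0,0],0],[74,[0,0,0],0]]';python3 st.py
python3 - <<'E'
from h import *
from plant import sensors, imaging
s=sensors.observe(); d=imaging.snapshot("wrist"); T=wristT(s,d); np.savez("w3.npz",T=T,**d)
cv2.imwrite("pics/w3.png",d["image"][:,:,::-1])
E
```

```text
time: 13.83
tool_pos: [507.0, 219.2, 81.7]
eef_rot: [-0.064, 0.998, 0.006, 0.005]
force: [-0.7, -0.4, 0.4]
grip_width: 74.2
13.8333 [507.  219.2  81.7] yaw -172.61 zax [ 0.009  0.013 -1.   ] F [-0.7 -0.4  0.4] w 74.2
```

View pics/w3.png

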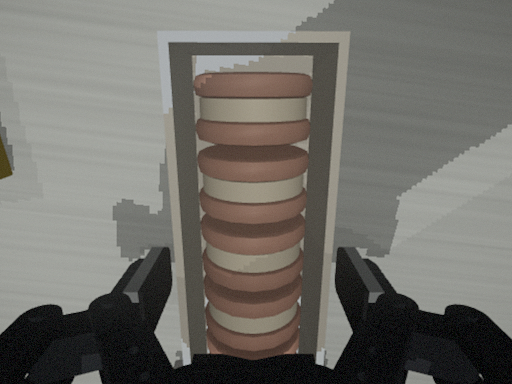

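The box stands level and free between the open fingers, its near end at (160-350, 33). I compute where it is.

Run:
```python
from h import *
d=dict(np.load("w3.npz")); T=d.pop("T")
B=ray([(159,33),(350.5,33)],d,45,T); m=B.mean(0); e=B[0]-B[1]; print(B.round(1),m.round(1),np.linalg.norm(e),np.degrees(np.arctan2(e[1],e[0]))+90)
```

```text
[[420.7 180.1  45. ]
 [413.4 235.3  45. ]] [417.1 207.7  45. ] 55.64340319933607 7.491018936162632
```

```bash
python3 -m crank '[[74,[6,0,0],0],[74,[10,0,0],0],[74,[13,0,0],0],[74,[13,0,0],0],[74,[12,0,0],0],[74,[8,0,0],0],[74,[4,0,0],0],[74,[0,0,0],0]]';python3 st.py 437 210.3 82.5
```

```text
time: 14.55
tool_pos: [437.0, 209.6, 80.4]
eef_rot: [-0.064, 0.998, 0.006, 0.005]
force: [-0.6, 0.3, 0.2]
grip_width: 73.9
14.55 [437.  209.6  80.4] yaw -172.66 zax [ 0.008  0.012 -1.   ] F [-0.6  0.3  0.2] w 73.9
shift [-0.1  0.7 -2.1]
```

```bash
python3 -m crank '[[68,[0,0.4,-1],0],[63,[0,0.3,-0.5],0],[59,[0,0,0],0],[58,[0,0,0],0],[57,[0,0,0],0],[56,[0,0,0],0],[55.3,[0,0,0],0],[55.3,[0,0,0],0]]';python3 st.py 437 210.3 82.5
python3 -m crank '[[55.3,[-3,0,0],0],[55.3,[-5,0,0],0],[55.3,[-6,0,0],0],[55.3,[-6,0,0],0],[55.3,[-6,0,0],0],[55.3,[-4,0,0],0],[55.3,[-2,0,0],0],[55.3,[0,0,0],0]]';python3 st.py
```

```text
time: 15.22
tool_pos: [438.3, 210.8, 82.7]
eef_rot: [-0.064, 0.998, 0.006, 0.005]
force: [-1.3, -0.4, 0.8]
grip_width: 55.5
15.2167 [438.3 210.8  82.7] yaw -172.69 zax [ 0.009  0.012 -1.   ] F [-1.3 -0.4  0.8] w 55.5
shift [ 1.3 -0.3  0.2]
time: 15.88
tool_pos: [473.9, 215.1, 82.7]
eef_rot: [-0.064, 0.998, 0.005, 0.004]
force: [-2.5, 0.7, 1.9]
grip_width: 55.9
15.8833 [473.9 215.1  82.7] yaw -172.72 zax [ 0.008  0.011 -1.   ] F [-2.5  0.7  1.9] w 55.9
```

```bash
python3 -m crank '[[55.3,[-4,0,0],0],[55.3,[-5,0,0],0],[55.3,[-6,0,0],0],[55.3,[-6,0,0],0],[55.3,[-6,0,0],0],[55.3,[-5,0,0],0],[55.3,[-2,0,0],0],[55.3,[0,0,0],0]]';python3 st.py
python3 -m crank '[[55.3,[-3,0,0],0],[55.3,[-3,0,0],0],[55.3,[-3,0,0],0],[55.3,[-3,0,0],0],[55.3,[-3,0,0],0],[55.3,[-2,0,0],0],[55.3,[0,0,0],0],[55.3,[0,0,0],0]]';python3 st.py
```

```text
time: 16.55
tool_pos: [511.4, 219.8, 82.7]
eef_rot: [-0.064, 0.998, 0.005, 0.004]
force: [-1.0, -0.5, 2.5]
grip_width: 55.8
16.55 [511.4 219.8  82.7] yaw -172.72 zax [ 0.008  0.011 -1.   ] F [-1.  -0.5  2.5] w 55.8
time: 17.22
tool_pos: [530.0, 222.1, 82.7]
eef_rot: [-0.064, 0.998, 0.005, 0.004]
force: [-1.6, -0.4, 2.6]
grip_width: 55.9
17.2167 [530.  222.1  82.7] yaw -172.72 zax [ 0.008  0.011 -1.   ] F [-1.6 -0.4  2.6] w 55.9
```

No side contact; about 10 mm remain. I creep on, watching the force.

```bash
python3 -m crank '[[55.3,[-1.5,0,0],0],[55.3,[-1.5,0,0],0],[55.3,[-1,0,0],0],[55.3,[-1,0,0],0],[55.3,[0,0,0],0],[55.3,[0,0,0],0],[55.3,[0,0,0],0],[55.3,[0,0,0],0]]';python3 st.py
```

```text
time: 17.88
tool_pos: [535.2, 222.8, 82.7]
eef_rot: [-0.064, 0.998, 0.005, 0.004]
force: [-0.5, -1.2, 1.5]
grip_width: 55.7
17.8833 [535.2 222.8  82.7] yaw -172.7 zax [ 0.008  0.011 -1.   ] F [-0.5 -1.2  1.5] w 55.7
```

```bash
python3 -m crank '[[55.3,[-0.8,0,0],0],[55.3,[-0.8,0,0],0],[55.3,[-0.5,0,0],0],[55.3,[0,0,0],0],[55.3,[0,0,0],0],[55.3,[0,0,0],0],[55.3,[0,0,0],0],[55.3,[0,0,0],0]]';python3 st.py
```

```text
time: 18.55
tool_pos: [537.4, 223.1, 82.7]
eef_rot: [-0.064, 0.998, 0.005, 0.004]
force: [-2.6, -0.1, 0.8]
grip_width: 55.8
18.55 [537.4 223.1  82.7] yaw -172.7 zax [ 0.008  0.011 -1.   ] F [-2.6 -0.1  0.8] w 55.8
```

```bash
python3 -m crank '[[55.3,[-0.8,0,0],0],[55.3,[-0.5,0,0],0],[55.3,[-0.5,0,0],0],[55.3,[0,0,0],0],[55.3,[0,0,0],0],[55.3,[0,0,0],0],[55.3,[0,0,0],0],[55.3,[0,0,0],0]]';python3 st.py
```

```text
time: 19.22
tool_pos: [539.4, 223.4, 82.7]
eef_rot: [-0.064, 0.998, 0.005, 0.004]
force: [-0.8, -0.5, 0.6]
grip_width: 55.5
19.2167 [539.4 223.4  82.7] yaw -172.7 zax [ 0.008  0.011 -1.   ] F [-0.8 -0.5  0.6] w 55.5
```

```bash
python3 -m crank '[[55.3,[-0.8,0,0],0],[55.3,[-0.5,0,0],0],[55.3,[-0.5,0,0],0],[55.3,[0,0,0],0],[55.3,[0,0,0],0],[55.3,[0,0,0],0],[55.3,[0,0,0],0],[55.3,[0,0,0],0]]';python3 st.py
```

```text
time: 19.88
tool_pos: [541.1, 223.6, 82.7]
eef_rot: [-0.064, 0.998, 0.005, 0.004]
force: [-1.9, -0.2, 1.5]
grip_width: 55.8
19.8833 [541.1 223.6  82.7] yaw -172.7 zax [ 0.007  0.011 -1.   ] F [-1.9 -0.2  1.5] w 55.8
```

```bash
python3 -m crank '[[55.3,[-0.8,0,0],0],[55.3,[-0.5,0,0],0],[55.3,[-0.5,0,0],0],[55.3,[0,0,0],0],[55.3,[0,0,0],0],[55.3,[0,0,0],0],[55.3,[0,0,0],0],[55.3,[0,0,0],0]]';python3 st.py
```

```text
time: 20.55
tool_pos: [541.4, 223.6, 82.8]
eef_rot: [-0.064, 0.998, 0.005, 0.002]
force: [-3.1, -0.1, 1.0]
grip_width: 55.7
20.55 [541.4 223.6  82.8] yaw -172.67 zax [ 0.003  0.01  -1.   ] F [-3.1 -0.1  1. ] w 55.7
```

```bash
python3 -m crank '[[55.3,[-0.8,0,0],0],[55.3,[-0.5,0,0],0],[55.3,[-0.5,0,0],0],[55.3,[0,0,0],0],[55.3,[0,0,0],0],[55.3,[0,0,0],0],[55.3,[0,0,0],0],[55.3,[0,0,0],0]]';python3 st.py
```

```text
time: 21.22
tool_pos: [541.6, 223.6, 82.7]
eef_rot: [-0.064, 0.998, 0.004, -0.0]
force: [-3.4, 0.3, 1.9]
grip_width: 55.9
21.2167 [541.6 223.6  82.7] yaw -172.66 zax [-0.001  0.008 -1.   ] F [-3.4  0.3  1.9] w 55.9
```

It stopped advancing at x=541.5 (predicted 539-541), at about 3 N: home. Releasing and withdrawing.

```bash
python3 -m crank '[[56,[0,0,0],0],[57,[0,0,0],0],[58,[0,0,0],0],[60,[0,0,0],0],[63,[0,0,0],0],[68,[0,0,0],0],[74,[0,0,0],0],[74,[0,0,0],0]]';python3 st.py;python3 -m crank '[[74,[0,0,-4],0],[74,[0,0,-8],0],[74,[0,0,-12],0],[74,[0,0,-15],0],[74,[0,0,-20],0],[74,[5,0,-25],0],[74,[10,0,-25],0],[74,[15,0,-25],0]]';python3 -m crank '[[74,[20,0,-15],0],[74,[20,0,-5],0],[74,[15,0,0],0],[74,[5,0,0],0],[74,[0,0,0],0],[74,[0,0,0],0],[74,[0,0,0],0],[74,[0,0,0],0]]';python3 st.py
python3 - <<'E'
from h import *
from plant import sensors, imaging
s=sensors.observe(); d=imaging.snapshot("wrist"); np.savez("w4.npz",T=wristT(s,d),**d); t=imaging.snapshot("top")["image"]; e=imaging.snapshot("scene")["image"]
f=lambda a,w,h:cv2.resize(a,(w,h),interpolation=cv2.INTER_CUBIC)
cv2.imwrite("pics/fin.png",np.vstack([np.hstack([f(d["image"],400,300),f(t[120:240,110:270],400,300)]),np.hstack([f(e,400,300),f(e[195:300,240:380],400,300)])])[:,:,::-1])
E
```

```text
time: 21.88
tool_pos: [542.7, 223.8, 82.4]
eef_rot: [-0.064, 0.998, 0.005, 0.001]
force: [-0.5, -0.0, 0.2]
grip_width: 73.9
21.8833 [542.7 223.8  82.4] yaw -172.68 zax [ 0.001  0.009 -1.   ] F [-0.5 -0.   0.2] w 73.9
time: 22.55
tool_pos: [511.5, 217.1, 221.2]
eef_rot: [-0.063, 0.998, 0.002, -0.003]
force: [0.1, 1.0, 0.6]
grip_width: 74.0
time: 23.22
tool_pos: [451.4, 209.0, 260.0]
eef_rot: [-0.063, 0.998, 0.008, 0.007]
force: [-0.0, 0.4, 0.4]
grip_width: 73.9
23.2167 [451.4 209.  260. ] yaw -172.75 zax [ 0.013  0.017 -1.   ] F [-0.   0.4  0.4] w 73.9
```

View pics/fin.png

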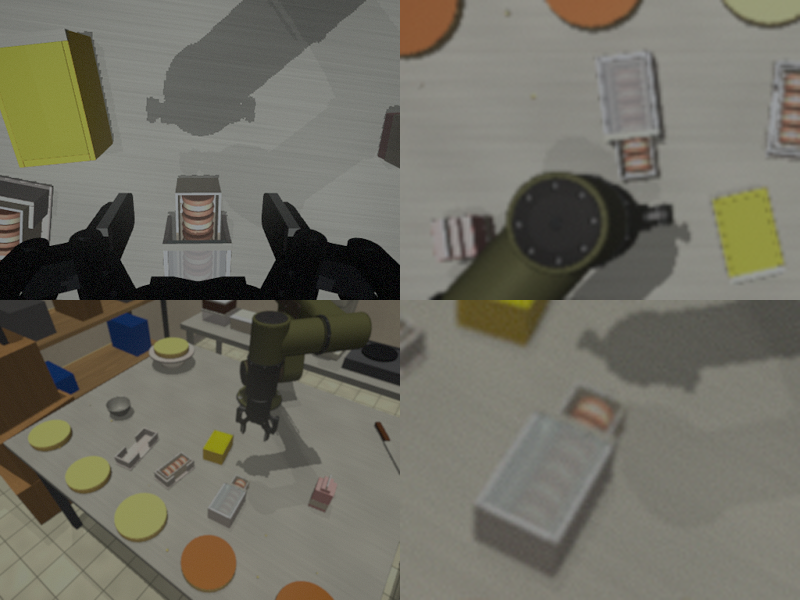

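The box sits in the cover with its near end out, level, and everything else in place: short box, carton, bowl, empty tray. Numeric check of the protrusion.

Run:
```python
from h import *
d=dict(np.load("w4.npz")); T=d.pop("T")
cv2.imwrite("pics/z.png",cv2.resize(d["image"][210:330,190:320],None,fx=5,fy=5,interpolation=cv2.INTER_CUBIC)[:,:,::-1])
```

```text
(no output)
```

View pics/z.png

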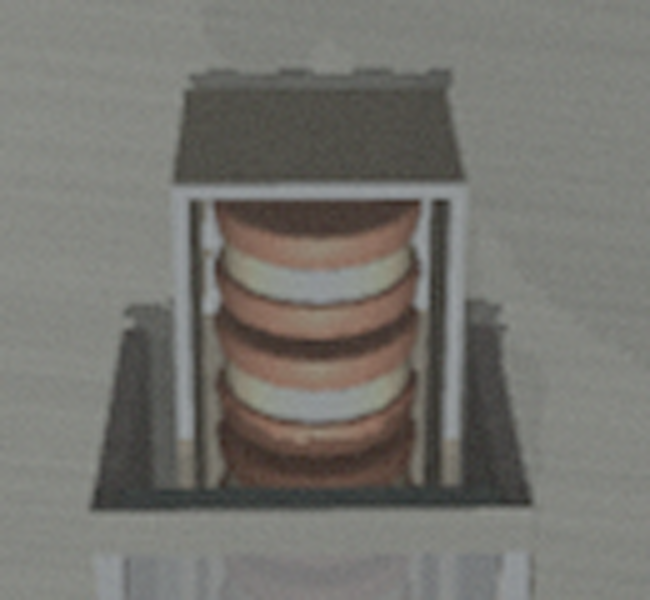

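Run:
```python
from h import *
d=dict(np.load("w4.npz")); T=d.pop("T")
g=lambda P,z:ray([(190+x/5,210+y/5) for x,y in P],d,z,T)
N=g([(172,182),(468,182)],45); M=g([(92,511),(533,511)],64)
w=M[0]-M[1]; w/=np.linalg.norm(w); u=np.array([-w[1],w[0],0]); u*=np.sign(u[0])
q=M.mean(0)-N.mean(0); print(N.round(1),M.round(1),"out",q@u,"lat",q@w,"widths",np.linalg.norm(N[0]-N[1]),np.linalg.norm(M[0]-M[1]),np.degrees(np.arctan2(u[1],u[0])))
```

```text
[[522.7 193.2  45. ]
 [516.  248.9  45. ]] [[583.3 185.4  64. ]
 [573.7 268.5  64. ]] out 59.4129431458268 lat 0.9574243167402876 widths 56.07233399977784 83.57956638144618 6.596592298331388
```

The wrist view gives 59.4 mm sticking out (nominal 58, ±2 mm calibration) and 1 mm off centre. The advance stopped on contact, and nothing else could have blocked it. Handing in.

```bash
python3 -c "
from plant import order; print(order.close_job())"; python3 st.py
```

```text
the job is handed in; nothing more can be done
None
the job is handed in; nothing more can be done
```

The long box is home in the white cover and the job was handed in at about 23 s of the 54 allowed. I lifted it from its tray and set it down level with its front about 18 mm inside the mouth. I then let go, took it again near its free end and slid it in until it stopped against the back.

**Last checks:**
- **Position:** the box sticks out 59.4 mm by the last wrist picture, against 58 mm nominal. That is within the calibration's 2 mm, but it can't rule out a gap of about 1 mm. It sits about 1 mm off centre and looks level.
- **Contact with the back:** the box stopped advancing at tool x = 541.5 mm (I had estimated about 539). The force there was about 3 N, barely above the 1–2.5 N of sliding friction, so the stop showed more clearly in the motion than in the force.
- **Surroundings:** the short box, carton and bowl look unmoved in the last pictures. The gripper is open, well clear and touching nothing.

**Less certain:**
- **Grip force:** the interface fixes it at half the maximum (60 N) and gives no per-side reading. I commanded openings only 0.5–1 mm below the box's width to keep it gentle, but could not confirm it stayed under 40 N on each side.
- **Camera disagreement:** before the box went in, the cameras differed by several millimetres on the cover's position. I used the box-to-cover offset within each view (-4 mm in the scene view, about -2.5 to -9 mm from the top) and shifted the box 4 mm; it met no side contact.

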